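# Kit the toy cart into the caddy

### The job

Gather the kit for one wooden toy cart into the plywood caddy: stand the open cart body upright on the floor of the plain bay, lay the two wheels with axle holes flat in the wheel bay, one on each side of its divider, and lay the long axle straight across the mouth of the chute so that it rolls down and comes to rest against the end stop. Leave the look-alikes (the solid disc, the short dowel stub and the solid block) lying where they are.

Things in the scene. Friction and masses are not known exactly. Their poses are not given: they have to be found in the camera images.
- cart_body: Body of the toy cart, a light-wood open-topped box, 84 (x) x 60 (y) x 36 mm high, walls 6 mm, about 70 g, with a darker 10 mm round hitch peg sticking out 12 mm from its +x end (to 54 mm from the centre). Origin: centre of the box's underside; z up. Stands upright on the bench, any yaw.
- wheel_a: Toy wheel: light-wood disc 46 mm in diameter, 22 mm thick, with an 18 mm axle hole right through it, about 26 g, lying flat. Origin: centre of its underside, z up along the hole.
- wheel_b: The second, identical toy wheel (46 mm diameter, 22 mm thick, 18 mm through hole), lying flat. Origin: centre of its underside, z up along the hole. The two wheels are interchangeable.
- axle: The axle: the long light-wood dowel, 16 mm in diameter, 92 mm long over its rounded ends, about 14 g, lying on the bench; it rolls freely. Origin: its very centre (8 mm above what it lies on); its x runs along the dowel; y and z turn with it as it rolls.
- stub: Look-alike, not part of the kit: a short dowel stub, also 16 mm in diameter but only 52 mm long, rounded ends, lying on the bench. Origin: its very centre; x along it. It rolls when nudged.
- blank: Look-alike, not part of the kit: a solid disc 46 mm in diameter and 22 mm thick without a hole, lying flat. Origin: centre of its underside.
- offcut: Look-alike, not part of the kit: a solid wooden block 84 x 60 x 36 mm (x, y, z), no cavity and no peg. Origin: centre of its underside.
- body_bay: Fixed bay for the body of the cart, a plain open tray, no divider, 140 (x) x 116 (y) x 19 mm high, walls 4 mm, floor 5 mm thick. Origin: centre of its underside, 6 mm above the bench on the caddy's plywood board; z up. This bay, the wheel bay and the chute stand side by side along their y, 119 mm apart, in any order, with the same yaw; together they are the caddy.
- wheel_bay: Fixed bay for the wheels: open tray 140 (x) x 116 (y) x 19 mm high, walls 4, floor 5 mm, with a 4 mm divider along its y at x = 0, rising 10 mm above the floor: two halves, each 64 (x) x 108 (y) mm, centred at x = +34 and -34 mm. Origin: centre of its underside, 6 mm above the bench; z up.
- chute: Fixed ramp 108 mm wide between 12 mm side walls, falling 18 deg to an end stop at its +x end, away from the robot. Origin: centre of underside, 6 mm above bench. Ramp surface z (mm): 52 at x=-70, 37 at -25, 8 at the stop (x=66). Steel guard bars over x>37, top 30 above ramp; mouth open. A dowel let go along y just over the ramp rolls to the stop (centre x=58, z=19); lengthwise it jams.
Not all that is in view belongs to the job. What is shaped like the axle but turquoise or yellow is not meant.

How it is judged:
By the outcome, as a careful person would: the job done as asked, in the order asked, and still so for the second after the job is handed in, with the robot touching nothing.
It also fails if it takes over 104 s, if anything falls off the work surface, if the arm or the gripper's body presses on something with over 40 N, if the wrist force passes 120 N, or if a joint passes its speed limit or range.

### The arm

A 6-joint arm with a two-finger parallel gripper is mounted at the origin on the work surface. World frame = base frame: x ahead of the robot, y to its left, z up, the work surface at z = 0. Lengths are in m, angles in rad, forces in N, time in s.
With the tool pointing down it reaches from about 0.35 to 0.925 m from the base axis. Payload 6.4 kg.
Tool frame: the origin (TCP) lies midway between the tips of the shut fingers; the grasp point (between the pads) lies behind it (grip_depth is the z of the grasp point in the tool frame, in m); z points along the fingers, y is the line along which they close (so a half turn about z gives the same grasp; the last joint's range is limited). The gripper opens to 94 mm and grips with 3 to 60 N. Pads are 16 mm wide; open, the fingers measure 119 mm over their backs; the gripper's body (75 mm by 177 mm) begins 78 mm behind the grasp point.
Start: joints at [1.064, 0.245, 1.558, -0, 1.339, -0.174], TCP at [0.212, 0.614, 0.205] pointing down, gripper open.
Joint ranges: [-3.13, 3.13], [-1.02, 2.26], [0.13, 2.54], [-0.95, 4.09], [0.21, 2.88], [-2.74, 2.74]. Speed limits (rad/s): [2.57, 2.57, 3.14, 3.14, 3.14, 3.14].

### API

Orientations are given as a unit quaternion [x, y, z, w].
In Python, from station import observe, read_camera, hand_in, grip_depth gives the robot as it stands. The module is installed in compiled form; this text tells all that it offers.
- The arm moves only by the shell command python3 -m inch 'ROWS' [OPENING] [FORCE]. ROWS is JSON, a list of rows, each a list of 6 numbers: the shift along the tool's x, y, z in units of 0.025 m (1.0 is 0.025 m), then the turn, a rotation vector about the tool's x, y, z in units of 0.12 rad (1.0 is 0.12 rad). A call has exactly 10 rows; each row shifts and turns the commanded pose from where the row before left it, along the tool's axes as they then stand; what a row does not reach is not made up. A row lasts 1/12 s, in which the tool goes at most 41.7 mm and 7.16 degrees, less where a joint would pass 70% of its speed; a pose out of reach is approached as far as the arm can. A call with a number of a shift or a turn outside -1 to 1 is refused whole. A call with a gripper value outside its range is refused whole. OPENING is the gripper's target within -1 to 1 (shut at 1, half-way at 0, fully open at -1), set as the call begins (- or left out, the last holds). The fingers move at their own pace and stop on an object; FORCE is the grip in N (left out, the last holds). Time passes only in rows, so rows that do not move let the fingers close, or fill a call up. It gives the time, the measured TCP pose, the force, the opening and the grip force at its end, in the units of the state.
- observe(): the state, without advancing time (a new reading comes with each control period).
- read_camera(name): name is "side" or "top"; returns a dict with "color" (384x512x3 uint8, red, green, blue), "K" (3x3 intrinsics, pixels), "k1" (the pictures are not rectified: a ray, as slopes to the right and down, at radius r is drawn at 1 + k1 r^2 times it, then the intrinsics apply), "eye" and "attitude" of the camera in the world. Camera axes: x right, y down, z forward; pixel columns grow to the right and rows downward; lengths in m; the calibration is good to about 2 mm. A picture is of the moment at which its call begins. There is no depth.
- hand_in(): hands the job in; it is judged then, once.
The state is a dict: "clock": time; "joint_positions": joint angles; "dq": joint speeds; "joint_efforts": joint torques, N m; "tool_pos": TCP position; "ee_rot": TCP orientation; "contact_force": force on the tool from outside, world axes, zero at the start; "wrist_torque": the same for the moment, N m; "gripper_width": opening from 0.0 (shut) to 1.0 (fully open); "grasp_force": force on a finger pad.
Only numpy, scipy, OpenCV 4.12 (cv2) and the standard library are available. Lean on these libraries where they do the work, as an engineer would, in place of code of your own. Each camera call takes 0.05 s, during which the arm holds its last target. There are 200 camera calls.

## Working session

There is one attempt and no reset: what is moved stays moved. The work goes in short steps, Python scripts to look and compute and a shell command to move; the robot and the scene stay as the last step left them, time stands still between calls to the robot, and variables do not carry over. Pictures are saved under pics/ and viewed, at most 16 in all, crops included, and the job is handed in when it is done.

```bash
mkdir -p pics; ls
python3 - <<'E'
from station import *
import cv2,json
print(grip_depth, observe())
for n in("top","side"):
    c=read_camera(n); cv2.imwrite(f"pics/{n}0.png",cv2.resize(c["color"][:,:,::-1],(800,600)))
    print(n,c["K"],c["k1"],c["eye"],c["attitude"])
E
```

```text
pics
-0.0188 {'clock': 0.0, 'joint_positions': array([ 1.06390362e+00,  2.45811031e-01,  1.55897287e+00,  8.98981183e-06,
        1.33866745e+00, -1.74109875e-01]), 'dq': array([ 0.0012747 , -0.00157821, -0.00035905, -0.00133784,  0.00026942,
        0.00044281]), 'joint_efforts': array([-2.24631581e-04, -4.15825832e+01, -3.14608312e+01,  6.84926100e-02,
        3.32255429e-02, -1.40994075e-04]), 'tool_pos': array([0.21205178, 0.61382687, 0.20436941]), 'ee_rot': array([ 1.65625643e-01,  9.86188259e-01, -8.74532471e-04, -3.14487492e-04]), 'contact_force': array([-0.55742642,  0.35929556, -0.75439018]), 'wrist_torque': array([-0.08123279, -0.01275905, -0.04454747]), 'grasp_force': 0.0, 'gripper_width': 0.9942580733303475}
top [[436.67204228   0.         254.46086365]
 [  0.         436.67204228 187.66010071]
 [  0.           0.           1.        ]] -0.0004750095142211083 [0.21310057 0.04546855 1.4236514 ] [ 0.70745038 -0.70193801  0.06556349 -0.04998416]
side [[367.98599701   0.         255.26903427]
 [  0.         367.98599701 188.80302979]
 [  0.           0.           1.        ]] 0.027881701270088627 [ 0.3935025  -0.56843541  0.8041401 ] [ 0.94418693 -0.04246064  0.01710911 -0.32621377]
```

View pics/top0.png

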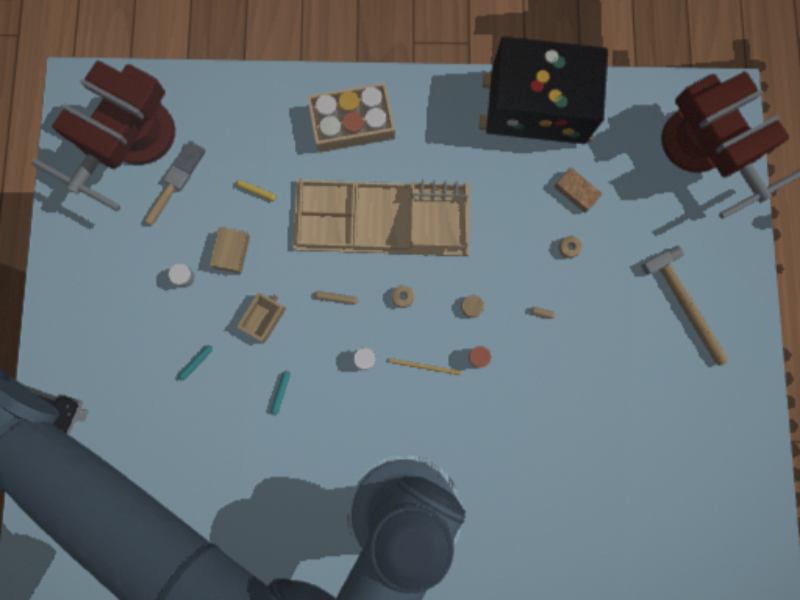

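View pics/side0.png

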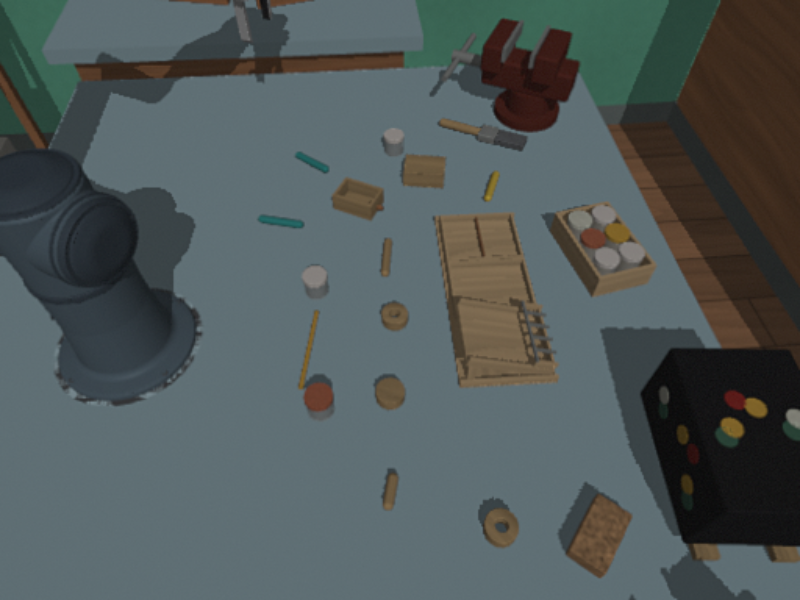

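Candidates (800x600 top picture):
- Cart body: open box with peg (261,317). Look-alike: the solid block (230,250).
- Wheels with a hole: (403,296) and (571,246). Look-alike: the solid disc (472,306).
- Axle: wood dowel (336,297). Look-alikes: stub (543,313), thin stick (424,366), yellow dowel (256,190), turquoise dowels (195,362) and (281,393).
- Caddy from left to right: wheel bay (325,215), body bay (383,215), chute (440,217).

Next I'll take one close crop and measure.

```bash
cat > h.py <<'E'
from station import *
import numpy as np, cv2
from scipy.spatial.transform import Rotation as R
def cast(c,px,z):
    """pixels (native) -> world points on plane z"""
    p=cv2.undistortPoints(np.float64(px).reshape(-1,1,2),c["K"],np.array([c["k1"],0,0,0.]))[:,0]
    d=R.from_quat(c["attitude"]).apply(np.c_[p,np.ones(len(p))]); e=np.array(c["eye"])
    return e+d*((z-e[2])/d[:,2])[:,None]
def wood(c):
    h=cv2.cvtColor(c["color"],cv2.COLOR_RGB2HSV)
    m=((h[...,0]<28)&(h[...,1]>60)&(h[...,2]>40)).astype(np.uint8)*255
    return m
def todo(target,yaw=None):
    """world target of TCP and closing-line yaw -> tool-axis units, for a shift then a turn about z"""
    s=observe(); r=R.from_quat(s["ee_rot"]); d=r.inv().apply(np.array(target)-s["tool_pos"])/0.025
    y=r.apply([0,1,0]); cur=np.arctan2(y[1],y[0])
    print("tcp",s["tool_pos"].round(4),"closing yaw deg",np.degrees(cur).round(1),"shift units",d.round(2),"q6",s["joint_positions"][5].round(2))
    if yaw is not None:
        t=(yaw-cur+np.pi/2)%np.pi-np.pi/2
        print("turn units tool z",round(-t/0.12,2),"world deg",np.degrees(t).round(1))
E
python3 - <<'E'
from h import *
c=read_camera("top"); m=wood(c)
cv2.imwrite("pics/crop1.png",cv2.resize(c["color"][100:245,120:390,::-1],None,fx=2.9,fy=2.9,interpolation=cv2.INTER_CUBIC))
for k in cv2.findContours(m,cv2.RETR_CCOMP,cv2.CHAIN_APPROX_NONE)[0]:
    a=cv2.contourArea(k); 
    if a<40 or a>6000: continue
    (u,v),wh,an=cv2.minAreaRect(k)
    if not(100<u<420 and 95<v<250): continue
    b=cast(c,cv2.boxPoints(((u,v),wh,an)),0.0)
    e=[b[1]-b[0],b[2]-b[1]]; e=max(e,key=np.linalg.norm)
    print(np.round((u,v),1),"area",a,"wh",np.round(wh,1),"ctr z0",cast(c,[(u,v)],0)[0][:2].round(4),"size",np.round([np.linalg.norm(b[1]-b[0]),np.linalg.norm(b[2]-b[1])],3),"longyaw",np.degrees(np.arctan2(e[1],e[0])).round(1))
E
```

```text
[271.5 234.2] area 60.0 wh [45.9  2.2] ctr z0 [ 0.2953 -0.0418] size [0.007 0.149] longyaw -99.9
[307. 228.] area 123.0 wh [12. 12.] ctr z0 [ 0.3165 -0.1576] size [0.039 0.039] longyaw -89.5
[302. 196.] area 116.0 wh [12. 12.] ctr z0 [ 0.4219 -0.1425] size [0.04 0.04] longyaw 179.2
[167.5 201.7] area 470.5 wh [19.5 28.8] ctr z0 [0.3991 0.2992] size [0.094 0.065] longyaw -29.7
[215.  190.2] area 65.5 wh [26.3  3.5] ctr z0 [0.4384 0.1448] size [0.011 0.087] longyaw -99.0
[257.5 189. ] area 119.0 wh [12. 13.] ctr z0 [0.4439 0.0046] size [0.043 0.04 ] longyaw -89.4
[365. 158.] area 114.5 wh [12. 12.] ctr z0 [ 0.5529 -0.3565] size [0.041 0.041] longyaw 177.8
[146.5 159.6] area 460.0 wh [19.8 25.7] ctr z0 [0.5393 0.3739] size [0.087 0.066] longyaw -10.1
[102.  130.3] area 123.5 wh [ 5.4 28.3] ctr z0 [0.6381 0.5269] size [0.095 0.019] longyaw -28.5
[244.1 138.7] area 4445.5 wh [111.1  44.8] ctr z0 [0.6148 0.0504] size [0.155 0.377] longyaw -91.1
[163.2 121.5] area 85.0 wh [26.   4.3] ctr z0 [0.6716 0.3239] size [0.015 0.089] longyaw -113.1
[369.5 121.2] area 375.0 wh [26.1 15.6] ctr z0 [ 0.6818 -0.3764] size [0.056 0.089] longyaw -131.3
```

View pics/crop1.png

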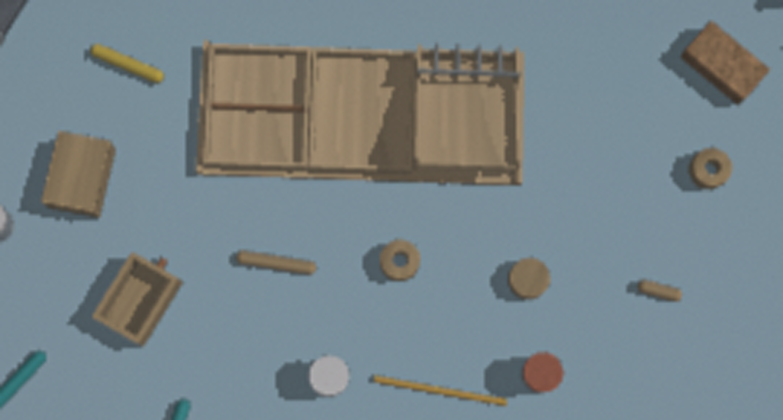

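The crop shows the open cart body with its peg at (137,300), the axle at (276,262), holed wheels at (400,260) and (711,168), and the solid disc at (529,278). It also shows the wheel bay with its divider at (258,106), the plain bay at (355,110), and the chute with bars at (467,110). Next I'll enlarge the caddy once and compute the object centres.

Run:
```python
from h import *
c=read_camera("top")
cv2.imwrite("pics/crop2.png",cv2.resize(c["color"][110:167,182:305,::-1],None,fx=6.5,fy=6.5,interpolation=cv2.INTER_CUBIC))
m=wood(c)
m2=cv2.morphologyEx(m,cv2.MORPH_CLOSE,np.ones((5,5)))
for name,(u,v),z,op in (("body",(167,201),.018,9),("wa",(257,189),.011,1),("wb",(365,158),.011,1),("axle",(215,190),.008,1)):
    q=np.zeros_like(m);s=28;q[v-s:v+s,u-s:u+s]=m2[v-s:v+s,u-s:u+s]
    q=cv2.morphologyEx(q,cv2.MORPH_OPEN,cv2.getStructuringElement(cv2.MORPH_ELLIPSE,(op,op)))
    k=min(cv2.findContours(q,cv2.RETR_EXTERNAL,cv2.CHAIN_APPROX_NONE)[0],key=lambda k:np.hypot(*(np.array(cv2.minAreaRect(k)[0])-(u,v))))
    w=cast(c,k[:,0],z)[:,:2]
    (cx,cy),wh,an=cv2.minAreaRect((w*1000).astype(np.float32)); an=an if wh[0]>wh[1] else an+90
    print(name,np.round((cx,cy),1),"size",np.round(wh,1),"longyaw",round((an+90)%180-90,1))
```

```text
body [395.3 297. ] size [63.8 87.1] longyaw -29.1
wa [442.1   4.9] size [39.9 42.7] longyaw -89.5
wb [ 550.5 -353.4] size [40.3 41.4] longyaw -1.9
axle [437.1 144.3] size [86.2 11.4] longyaw 81.0
```

View pics/crop2.png

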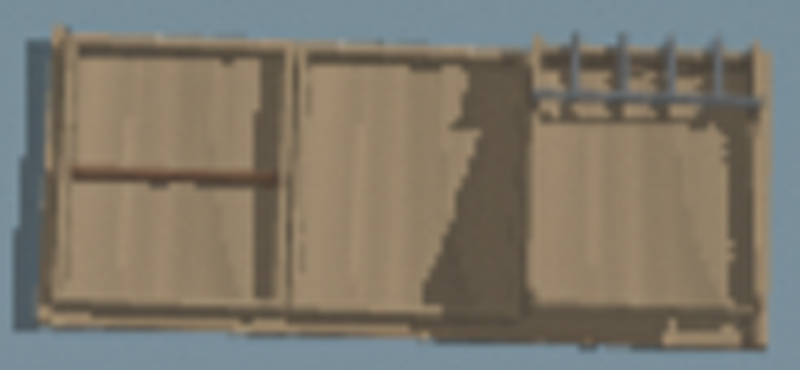

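The picture shows the divider running from (72,173) to (278,180), the joint wall between the wheel bay and the plain bay at x≈290, the far wall top from (75,41) to (525,54), and the near wall top from (50,306) to (440,318).

Run:
```python
from h import *
c=read_camera("top")
def P(p,z): return cast(c,(np.array(p,float)+.5)/6.5-.5+[182,110],z)[:,:2]*1000
for n,p,z in (("divider ends",[(72,173),(278,180)],.021),("far wall",[(75,41),(525,54)],.025),("near wall",[(50,306),(440,318)],.025),("joint wall",[(293,50),(287,308)],.025),("chute right wall top",[(757,48),(762,340)],.06)):
    w=P(p,z); d=w[1]-w[0]; print(n,w.round(1).tolist(),"mid",w.mean(0).round(1),"len",np.linalg.norm(d).round(1),"yaw",np.degrees(np.arctan2(d[1],d[0])).round(1))
todo((.3953,.297,.15),np.radians(-29.1+90))
```

```text
divider ends [[615.5, 220.8], [613.1, 116.0]] mid [614.3 168.4] len 104.8 yaw -91.3
far wall [[684.2, 220.8], [680.3, -9.7]] mid [682.2 105.6] len 230.5 yaw -90.9
near wall [[545.0, 229.4], [541.0, 32.9]] mid [543.  131.1] len 196.5 yaw -91.2
joint wall [[680.9, 109.3], [545.3, 110.1]] mid [613.1 109.7] len 135.6 yaw 179.7
chute right wall top [[673.4, -124.7], [523.4, -125.6]] mid [ 598.4 -125.2] len 149.9 yaw -179.6
tcp [0.2122 0.6141 0.2049] closing yaw deg 70.9 shift units [-11.07  -9.59   2.2 ] q6 -0.17
turn units tool z 1.46 world deg -10.0
```

```bash
python3 -m inch '[[-1,-0.9,0.2,0,0,0],[-1,-0.9,0.2,0,0,0],[-1,-0.9,0.2,0,0,0],[-1,-0.9,0.2,0,0,0],[-1,-0.9,0.2,0,0,0],[-1,-0.9,0.2,0,0,0],[-1,-0.9,0.2,0,0,0],[-1,-0.9,0.2,0,0,0],[-1,-0.9,0.2,0,0,0.73],[-1,-0.9,0.2,0,0,0.73]]' -1 20; python3 -c "
from h import *
todo((.3953,.297,.010),np.radians(60.9))"
```

```text
clock: 1.08
tool_pos: [0.3732, 0.3173, 0.1554]
ee_rot: [0.253, 0.967, 0.0, 0.0]
contact_force: [0.2, 0.1, 0.2]
gripper_width: 1.005
grasp_force: 0.0
tcp [0.3732 0.3173 0.1554] closing yaw deg 60.7 shift units [-1.17 -0.28  5.82] q6 -0.59
turn units tool z -0.03 world deg 0.2
```

```bash
python3 -m inch '[[-0.6,-0.15,0,0,0,0],[-0.57,-0.15,0.4,0,0,0],[0,0,0.8,0,0,0],[0,0,0.8,0,0,0],[0,0,0.6,0,0,0],[0,0,0,0,0,0],[0,0,0,0,0,0],[0,0,0,0,0,0],[0,0,0,0,0,0],[0,0,0,0,0,0]]'
python3 - <<'E'
from h import *
todo((.3953,.297,.010),np.radians(60.9))
for n in ("side",):
    c=read_camera(n); cv2.imwrite("pics/s1.png",cv2.resize(c["color"][80:180,160:320,::-1],None,fx=4,fy=4,interpolation=cv2.INTER_CUBIC))
E
```

```text
clock: 1.92
tool_pos: [0.3952, 0.2984, 0.0917]
ee_rot: [0.251, 0.968, 0.001, 0.001]
contact_force: [-0.9, -0.7, -0.1]
gripper_width: 0.998
grasp_force: 0.0
tcp [0.3952 0.2984 0.0917] closing yaw deg 60.9 shift units [-0.03 -0.05  3.27] q6 -0.65
turn units tool z 0.0 world deg -0.0
```

View pics/s1.png

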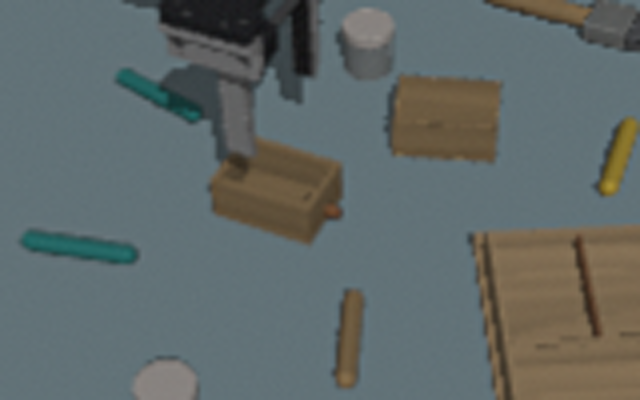

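The picture shows the fingers above the box, with a finger at (238,120), the box centre near (278,190) and the peg at (332,212). I'll check the measured centre against this second view before descending.

Run:
```python
from h import *
c=read_camera("side"); m=wood(c)
def px(p): 
    r=R.from_quat(c["attitude"]).inv(); 
    return cv2.projectPoints(np.float64(p).reshape(-1,1,3),r.as_rotvec(),-r.apply(c["eye"]),c["K"],np.array([c["k1"],0,0,0.]))[0][:,0]
a=np.radians(-29.1)
cs=[[.3953+x*np.cos(a)-y*np.sin(a),.297+x*np.sin(a)+y*np.cos(a),z] for x,y,z in((-.042,-.03,.036),(.042,-.03,.036),(.042,.03,.036),(-.042,-.03,0),(.042,-.03,0),(.054,0,.018))]
print(((px(cs)-[160,80])*4+1.5).round(0).tolist())
cs=[[.4421,.0049,.022],[.5505,-.3534,.022],[.4371,.1443,.008]]
print(px(cs).round(1).tolist(),(px(cs)*1.5625).round(0).tolist())
```

```text
[[211.0, 181.0], [310.0, 212.0], [344.0, 163.0], [215.0, 216.0], [312.0, 247.0], [342.0, 209.0]]
[[252.4, 200.3], [320.3, 337.2], [246.5, 164.7]] [[394.0, 313.0], [501.0, 527.0], [385.0, 257.0]]
```

Agreement is within a few pixels at 4x. Descending and gripping.

```bash
python3 -m inch '[[0,-0.05,0.8,0,0,0],[0,0,0.8,0,0,0],[0,0,0.8,0,0,0],[0,0,0.6,0,0,0],[0,0,0.27,0,0,0],[0,0,0,0,0,0],[0,0,0,0,0,0],[0,0,0,0,0,0],[0,0,0,0,0,0],[0,0,0,0,0,0]]'; python3 -m inch '[[0,0,0,0,0,0],[0,0,0,0,0,0],[0,0,0,0,0,0],[0,0,0,0,0,0],[0,0,0,0,0,0],[0,0,0,0,0,0],[0,0,0,0,0,0],[0,0,0,0,0,0],[0,0,0,0,0,0],[0,0,0,0,0,0]]' 1 20;  python3 -c "
from h import *
todo((.612,.050,.13),np.radians(89))"
```

```text
clock: 2.85
tool_pos: [0.3946, 0.2972, 0.0097]
ee_rot: [0.251, 0.968, 0.001, 0.001]
contact_force: [0.6, -0.1, 0.8]
gripper_width: 1.001
grasp_force: 0.0
clock: 3.68
tool_pos: [0.3938, 0.2968, 0.0087]
ee_rot: [0.251, 0.968, -0.0, -0.0]
contact_force: [0.5, -0.3, 0.6]
gripper_width: 0.634
grasp_force: 20.0
tcp [0.3938 0.2968 0.0087] closing yaw deg 60.9 shift units [-12.43  -4.38  -4.85] q6 -0.65
turn units tool z -4.09 world deg 28.1
```

```bash
python3 -m inch '[[0,0,-0.8,0,0,0],[0,0,-1,0,0,0],[0,0,-1,0,0,0],[0,0,-1,0,0,0],[-0.7,-0.2,-0.8,0,0,0],[-1,-0.36,-0.2,0,0,0],[-1,-0.36,0,0,0,0],[-1,-0.36,0,0,0,0],[-1,-0.36,0,0,0,0],[-1,-0.36,0,0,0,0]]';python3 -m inch '[[-1,-0.36,0,0,0,0],[-1,-0.36,0,0,0,0],[-1,-0.36,0,0,0,0],[-1,-0.36,0,0,0,0],[-1,-0.36,0,0,0,0],[-1,-0.36,0,0,0,0],[-0.73,-0.22,0,0,0,-0.8],[0,0,0,0,0,-0.8],[0,0,0,0,0,-0.8],[0,0,0,0,0,-0.8]]'; python3 -m inch '[[0,0,0,0,0,-0.8],[0,0,0,0,0,-0.09],[0,0,0,0,0,0],[0,0,0,0,0,0],[0,0,0,0,0,0],[0,0,0,0,0,0],[0,0,0,0,0,0],[0,0,0,0,0,0],[0,0,0,0,0,0],[0,0,0,0,0,0]]'
python3 - <<'E'
from h import *
todo((.612,.050,.022),np.radians(89))
c=read_camera("side"); cv2.imwrite("pics/s2.png",cv2.resize(c["color"][60:260,220:400,::-1],None,fx=3,fy=3,interpolation=cv2.INTER_CUBIC))
E
```

```text
clock: 4.52
tool_pos: [0.4944, 0.1827, 0.1286]
ee_rot: [0.251, 0.968, -0.0, -0.0]
contact_force: [1.1, 0.3, -1.2]
gripper_width: 0.634
grasp_force: 20.0
clock: 5.35
tool_pos: [0.6119, 0.0495, 0.1281]
ee_rot: [0.06, 0.998, 0.0, -0.001]
contact_force: [-0.2, 0.7, -0.8]
gripper_width: 0.633
grasp_force: 20.0
clock: 6.18
tool_pos: [0.612, 0.05, 0.1287]
ee_rot: [0.009, 1.0, -0.0, 0.0]
contact_force: [-0.2, -0.4, -0.9]
gripper_width: 0.637
grasp_force: 20.0
tcp [0.612  0.05   0.1287] closing yaw deg 89.0 shift units [ 0.   -0.    4.27] q6 -1.66
turn units tool z 0.0 world deg -0.0
```

View pics/s2.png

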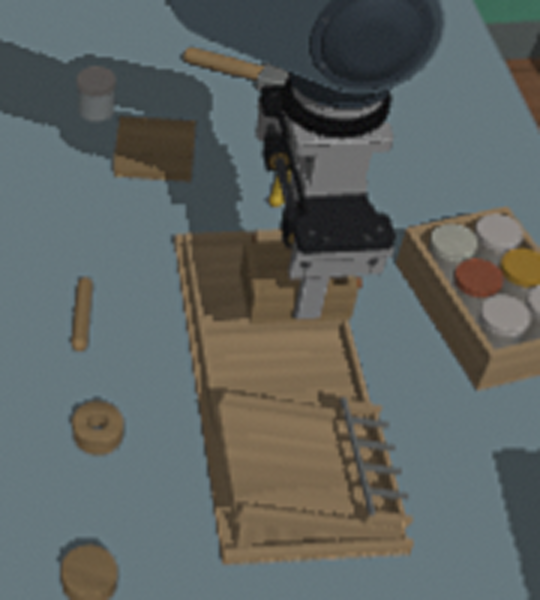

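The body hangs level in the grip over the plain bay, at about (300,280). Lowering and releasing with a partial opening so the fingers clear the bay walls.

```bash
python3 -m inch '[[0,0,0.8,0,0,0],[0,0,0.9,0,0,0],[0,0,0.9,0,0,0],[0,0,0.8,0,0,0],[0,0,0.5,0,0,0],[0,0,0.24,0,0,0],[0,0,0.12,0,0,0],[0,0,0,0,0,0],[0,0,0,0,0,0],[0,0,0,0,0,0]]'; python3 -m inch '[[0,0,0,0,0,0],[0,0,0,0,0,0],[0,0,0,0,0,0],[0,0,0,0,0,0],[0,0,0,0,0,0],[0,0,0,0,0,0],[0,0,-0.3,0,0,0],[0,0,-0.6,0,0,0],[0,0,-1,0,0,0],[0,0,-1,0,0,0]]' -0.52; python3 -c "
from h import *
todo((.4421,.0049,.12),np.radians(89))"
```

```text
clock: 7.07
tool_pos: [0.6131, 0.0499, 0.0236]
ee_rot: [0.009, 1.0, -0.0, 0.001]
contact_force: [-0.2, -0.5, -1.6]
gripper_width: 0.637
grasp_force: 20.0
clock: 7.9
tool_pos: [0.6113, 0.0501, 0.0952]
ee_rot: [0.009, 1.0, 0.0, -0.001]
contact_force: [0.3, -1.1, 0.8]
gripper_width: 0.76
grasp_force: 0.0
tcp [0.6113 0.0501 0.0952] closing yaw deg 89.0 shift units [ 6.74 -1.92 -0.98] q6 -1.66
turn units tool z 0.0 world deg -0.0
```

```bash
python3 -m inch '[[0,0,-0.7,0,0,0],[0.94,-0.27,0,0,0,0],[1,-0.3,0,0,0,0],[1,-0.3,0,0,0,0],[1,-0.3,0,0,0,0],[1,-0.3,0,0,0,0],[1,-0.3,0.4,0,0,0],[0.8,-0.15,0.7,0,0,0],[0,0,0.7,0,0,0],[0,0,0,0,0,0]]'
python3 - <<'E'
from h import *
todo((.4421,.0049,.004),np.radians(89))
c=read_camera("top"); print(c["color"].shape)
m=wood(c); cv2.imwrite("pics/t2.png",cv2.resize(c["color"][100:215,180:310,::-1],None,fx=5,fy=5,interpolation=cv2.INTER_CUBIC))
E
```

```text
clock: 8.73
tool_pos: [0.4396, 0.0054, 0.0648]
ee_rot: [0.009, 1.0, 0.001, -0.003]
contact_force: [-0.7, 0.0, 0.2]
gripper_width: 0.762
grasp_force: 0.0
tcp [0.4396 0.0054 0.0648] closing yaw deg 89.0 shift units [-0.11 -0.02  2.43] q6 -1.8
turn units tool z -0.0 world deg 0.0
(384, 512, 3)
```

View pics/t2.png

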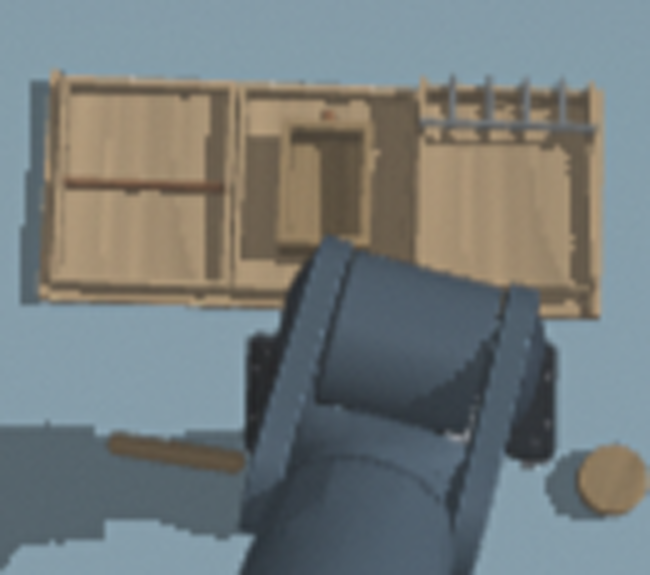

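The cart body stands upright in the plain bay at (325,185), clear of the walls. Descending on wheel_a and gripping.

```bash
python3 -m inch '[[-0.05,0,0.6,0,0,0],[0,0,0.7,0,0,0],[0,0,0.7,0,0,0],[0,0,0.43,0,0,0],[0,0,0,0,0,0],[0,0,0,0,0,0],[0,0,0,0,0,0],[0,0,0,0,0,0],[0,0,0,0,0,0],[0,0,0,0,0,0]]'; python3 -m inch '[[0,0,0,0,0,0],[0,0,0,0,0,0],[0,0,0,0,0,0],[0,0,0,0,0,0],[0,0,0,0,0,0],[0,0,0,0,0,0],[0,0,-0.4,0,0,0],[0,0,-0.8,0,0,0],[0,0,-1,0,0,0],[0,0,-1,0,0,0]]' 1 15;  python3 -c "
from h import *
todo((.579,.169,.10),np.radians(89))"
```

```text
clock: 9.62
tool_pos: [0.4446, 0.0048, 0.0072]
ee_rot: [0.009, 1.0, -0.0, 0.001]
contact_force: [0.3, -0.2, 0.1]
gripper_width: 0.761
grasp_force: 0.0
clock: 10.45
tool_pos: [0.4434, 0.005, 0.0876]
ee_rot: [0.009, 1.0, 0.0, -0.001]
contact_force: [1.2, -0.2, 0.1]
gripper_width: 0.486
grasp_force: 15.0
tcp [0.4434 0.005  0.0876] closing yaw deg 89.0 shift units [-5.31  6.65 -0.5 ] q6 -1.8
turn units tool z 0.0 world deg -0.0
```

```bash
python3 -m inch '[[-0.4,0.5,-0.3,0,0,0],[-0.75,0.94,-0.2,0,0,0],[-0.75,0.94,0,0,0,0],[-0.75,0.94,0,0,0,0],[-0.75,0.94,0,0,0,0],[-0.75,0.94,0,0,0,0],[-0.75,0.94,0,0,0,0],[-0.41,0.5,0,0,0,0],[0,0,0.6,0,0,0],[0,0,0.6,0,0,0]]'; python3 -m inch '[[0,0,0,0,0,0],[0,0,0,0,0,0],[0,0,0,0,0,0],[0,0,0,0,0,0],[0,0,0,0,0,0],[0,0,0,0,0,0],[0,0,0,0,0,0],[0,0,0,0,0,0],[0,0,0,0,0,0],[0,0,0,0,0,0]]'
python3 - <<'E'
from h import *
todo((.579,.169,.0185),np.radians(89))
c=read_camera("side"); cv2.imwrite("pics/s3.png",cv2.resize(c["color"][80:240,220:400,::-1],None,fx=3.5,fy=3.5,interpolation=cv2.INTER_CUBIC))
E
```

```text
clock: 11.28
tool_pos: [0.5812, 0.1697, 0.0703]
ee_rot: [0.008, 1.0, 0.0, 0.002]
contact_force: [-0.1, 0.3, -0.8]
gripper_width: 0.488
grasp_force: 15.0
clock: 12.12
tool_pos: [0.5796, 0.1686, 0.069]
ee_rot: [0.009, 1.0, -0.0, -0.0]
contact_force: [-0.6, 0.0, 0.3]
gripper_width: 0.487
grasp_force: 15.0
tcp [0.5796 0.1686 0.069 ] closing yaw deg 89.0 shift units [0.02 0.02 2.02] q6 -1.46
turn units tool z 0.0 world deg -0.0
```

View pics/s3.png

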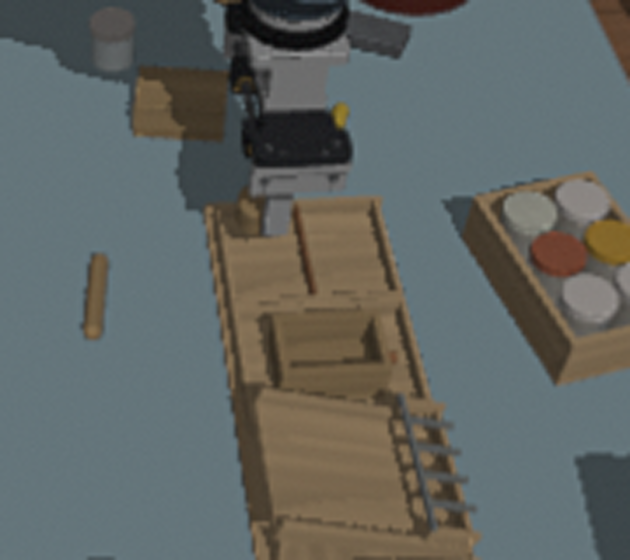

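The wheel hangs at (248,215) over the near half, beside the divider at (307,250). Lowering and releasing.

```bash
python3 -m inch '[[0,0,0.6,0,0,0],[0,0,0.7,0,0,0],[0,0,0.5,0,0,0],[0,0,0.22,0,0,0],[0,0,0,0,0,0],[0,0,0,0,0,0],[0,0,0,0,0,0],[0,0,0,0,0,0],[0,0,0,0,0,0],[0,0,0,0,0,0]]'; python3 -m inch '[[0,0,0,0,0,0],[0,0,0,0,0,0],[0,0,0,0,0,0],[0,0,0,0,0,0],[0,0,0,0,0,0],[0,0,-0.3,0,0,0],[0,0,-0.7,0,0,0],[0,0,-1,0,0,0],[0,0,-1,0,0,0],[0,0,-1,0,0,0]]' -0.52; python3 -c "
from h import *
todo((.5505,-.3534,.07),np.radians(89))"
```

```text
clock: 13.0
tool_pos: [0.5799, 0.1686, 0.019]
ee_rot: [0.009, 1.0, 0.0, 0.0]
contact_force: [0.2, 0.7, -0.2]
gripper_width: 0.487
grasp_force: 15.0
clock: 13.83
tool_pos: [0.5794, 0.1686, 0.12]
ee_rot: [0.009, 1.0, 0.0, -0.0]
contact_force: [0.1, -0.8, 0.7]
gripper_width: 0.759
grasp_force: 0.0
tcp [0.5794 0.1686 0.12  ] closing yaw deg 89.0 shift units [  0.8 -20.9   2. ] q6 -1.46
turn units tool z 0.0 world deg -0.0
```

```bash
python3 -m inch '[[0.04,-0.6,0,0,0,0],[0.04,-1,0,0,0,0],[0.04,-1,0,0,0,0],[0.04,-1,0,0,0,0],[0.04,-1,0,0,0,0],[0.04,-1,0,0,0,0],[0.04,-1,0,0,0,0],[0.04,-1,0,0,0,0],[0.04,-1,0,0,0,0],[0.04,-1,0,0,0,0]]'; python3 -m inch '[[0.04,-1,0,0,0,0],[0.04,-1,0,0,0,0],[0.04,-1,0,0,0,0],[0.04,-1,0,0,0,0],[0.04,-1,0,0,0,0],[0.04,-1,0,0,0,0],[0.04,-1,0,0,0,0],[0.04,-1,0,0,0,0],[0.04,-1,0,0,0,0],[0.04,-1,0.3,0,0,0]]'; python3 -m inch '[[0,-0.9,0.5,0,0,0],[0,-0.4,0.6,0,0,0],[0,0,0.6,0,0,0],[0,0,0,0,0,0],[0,0,0,0,0,0],[0,0,0,0,0,0],[0,0,0,0,0,0],[0,0,0,0,0,0],[0,0,0,0,0,0],[0,0,0,0,0,0]]'
python3 - <<'E'
from h import *
todo((.5505,-.3534,.0055),np.radians(89))
c=read_camera("top"); cv2.imwrite("pics/t3.png",cv2.resize(c["color"][100:215,180:400,::-1],None,fx=3.5,fy=3.5,interpolation=cv2.INTER_CUBIC))
E
```

```text
clock: 14.67
tool_pos: [0.5654, -0.0725, 0.1192]
ee_rot: [0.009, 1.0, -0.0, 0.0]
contact_force: [-0.4, -0.2, 0.3]
gripper_width: 0.757
grasp_force: 0.0
clock: 15.5
tool_pos: [0.5519, -0.323, 0.1132]
ee_rot: [0.009, 1.0, -0.001, 0.001]
contact_force: [-0.9, 0.1, -0.2]
gripper_width: 0.757
grasp_force: 0.0
clock: 16.33
tool_pos: [0.5509, -0.3534, 0.0691]
ee_rot: [0.008, 1.0, -0.0, 0.0]
contact_force: [-0.1, -0.3, -0.2]
gripper_width: 0.758
grasp_force: 0.0
tcp [ 0.5509 -0.3534  0.0691] closing yaw deg 89.0 shift units [0.02 0.   2.54] q6 -2.3
turn units tool z 0.01 world deg -0.0
```

View pics/t3.png

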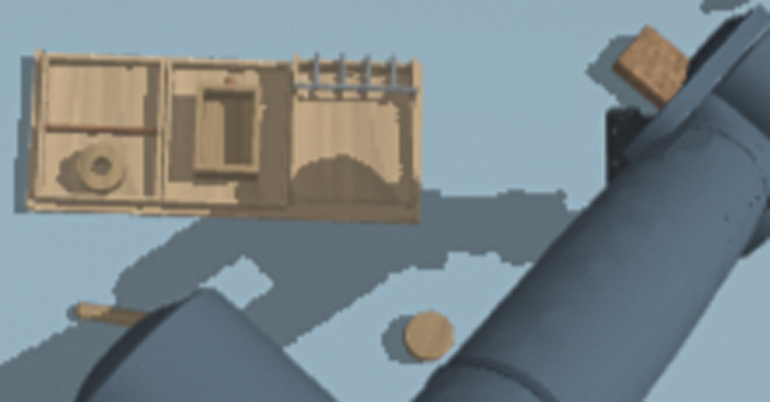

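Wheel_a lies flat in the near half at (100,165), and the disc is untouched. Gripping wheel_b.

```bash
python3 -m inch '[[0,0,0.6,0,0,0],[0,0,0.8,0,0,0],[0,0,0.7,0,0,0],[0,0,0.44,0,0,0],[0,0,0,0,0,0],[0,0,0,0,0,0],[0,0,0,0,0,0],[0,0,0,0,0,0],[0,0,0,0,0,0],[0,0,0,0,0,0]]'; python3 -m inch '[[0,0,0,0,0,0],[0,0,0,0,0,0],[0,0,0,0,0,0],[0,0,0,0,0,0],[0,0,0,0,0,0],[0,0,0,0,0,0],[0,0,-0.4,0,0,0],[0,0,-1,0,0,0],[0,0,-1,0,0,0],[0,0,-1,0,0,0]]' 1 15;  python3 -c "
from h import *
todo((.648,.168,.13),np.radians(89))"
```

```text
clock: 17.22
tool_pos: [0.5509, -0.3538, 0.0057]
ee_rot: [0.009, 1.0, -0.0, 0.0]
contact_force: [0.2, 0.2, -0.3]
gripper_width: 0.759
grasp_force: 0.0
clock: 18.05
tool_pos: [0.5504, -0.3534, 0.0913]
ee_rot: [0.009, 1.0, 0.0, -0.0]
contact_force: [-0.0, -0.6, -0.0]
gripper_width: 0.492
grasp_force: 15.0
tcp [ 0.5504 -0.3534  0.0913] closing yaw deg 89.0 shift units [-3.54 20.92 -1.55] q6 -2.3
turn units tool z 0.0 world deg -0.0
```

```bash
python3 -m inch '[[-0.1,0.6,-0.8,0,0,0],[-0.17,1,-0.75,0,0,0],[-0.17,1,0,0,0,0],[-0.17,1,0,0,0,0],[-0.17,1,0,0,0,0],[-0.17,1,0,0,0,0],[-0.17,1,0,0,0,0],[-0.17,1,0,0,0,0],[-0.17,1,0,0,0,0],[-0.17,1,0,0,0,0]]'; python3 -m inch '[[-0.17,1,0,0,0,0],[-0.17,1,0,0,0,0],[-0.17,1,0,0,0,0],[-0.17,1,0,0,0,0],[-0.17,1,0,0,0,0],[-0.17,1,0,0,0,0],[-0.17,1,0,0,0,0],[-0.17,1,0,0,0,0],[-0.17,1,0,0,0,0],[-0.17,1,0,0,0,0]]'; python3 -m inch '[[-0.17,1,0,0,0,0],[-0.04,0.32,0.5,0,0,0],[0,0,0.8,0,0,0],[0,0,0.8,0,0,0],[0,0,0.6,0,0,0],[0,0,0,0,0,0],[0,0,0,0,0,0],[0,0,0,0,0,0],[0,0,0,0,0,0],[0,0,0,0,0,0]]'
python3 - <<'E'
from h import *
todo((.648,.168,.0175),np.radians(89))
c=read_camera("side"); cv2.imwrite("pics/s4.png",cv2.resize(c["color"][80:240,220:400,::-1],None,fx=3.5,fy=3.5,interpolation=cv2.INTER_CUBIC))
E
```

```text
clock: 18.88
tool_pos: [0.5957, -0.1131, 0.1295]
ee_rot: [0.009, 1.0, -0.0, 0.0]
contact_force: [0.6, -1.9, -0.7]
gripper_width: 0.489
grasp_force: 15.0
clock: 19.72
tool_pos: [0.6424, 0.1362, 0.1295]
ee_rot: [0.009, 1.0, -0.0, 0.0]
contact_force: [0.3, -0.2, -0.2]
gripper_width: 0.494
grasp_force: 15.0
clock: 20.55
tool_pos: [0.6491, 0.1678, 0.0628]
ee_rot: [0.009, 1.0, 0.0, 0.001]
contact_force: [0.1, 0.2, -0.2]
gripper_width: 0.489
grasp_force: 15.0
tcp [0.6491 0.1678 0.0628] closing yaw deg 89.0 shift units [0.05 0.01 1.81] q6 -1.47
turn units tool z 0.0 world deg -0.0
```

View pics/s4.png

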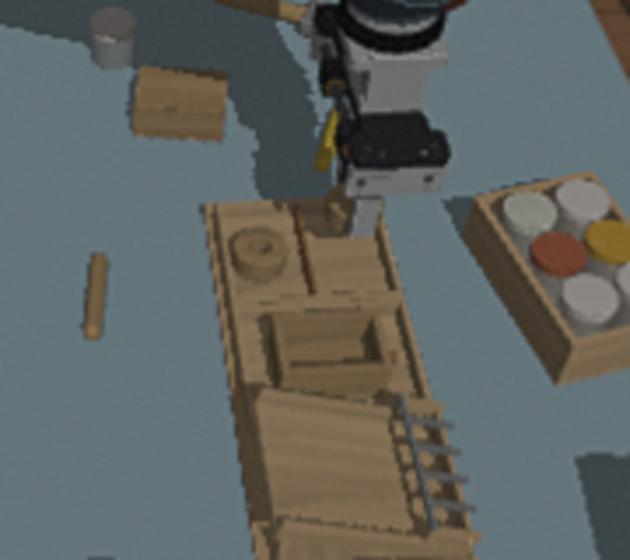

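Wheel_b hangs at (338,215) over the far half. Lowering, releasing and lifting.

```bash
python3 -m inch '[[0.05,0,0.6,0,0,0],[0,0,0.7,0,0,0],[0,0,0.35,0,0,0],[0,0,0.16,0,0,0],[0,0,0,0,0,0],[0,0,0,0,0,0],[0,0,0,0,0,0],[0,0,0,0,0,0],[0,0,0,0,0,0],[0,0,0,0,0,0]]'; python3 -m inch '[[0,0,0,0,0,0],[0,0,0,0,0,0],[0,0,0,0,0,0],[0,0,0,0,0,0],[0,0,0,0,0,0],[0,0,-0.3,0,0,0],[0,0,-0.7,0,0,0],[0,0,-1,0,0,0],[0,0,-1,0,0,0],[0,0,-1,0,0,0]]' -0.52; python3 -c "
from h import *
todo((.4371,.1443,.08),np.radians(-9))"
```

```text
clock: 21.43
tool_pos: [0.6469, 0.1679, 0.0161]
ee_rot: [0.009, 1.0, 0.0, 0.0]
contact_force: [-0.5, -0.2, 0.8]
gripper_width: 0.49
grasp_force: 15.0
clock: 22.27
tool_pos: [0.6467, 0.1679, 0.1175]
ee_rot: [0.009, 1.0, -0.0, 0.0]
contact_force: [1.1, 1.2, 0.1]
gripper_width: 0.759
grasp_force: 0.0
tcp [0.6467 0.1679 0.1175] closing yaw deg 89.0 shift units [ 8.37 -1.09  1.5 ] q6 -1.47
turn units tool z -11.92 world deg 82.0
```

```bash
python3 -m inch '[[0.5,-0.07,0,0,0,0],[1,-0.13,0,0,0,0],[1,-0.13,0,0,0,0],[1,-0.13,0,0,0,0],[1,-0.13,0,0,0,0],[1,-0.13,0,0,0,0],[1,-0.13,0,0,0,0],[1,-0.13,0,0,0,0],[0.87,-0.11,0,0,0,1],[0,0,0,0,0,1]]'; python3 -m inch '[[0,0,0,0,0,1],[0,0,0,0,0,1],[0,0,0,0,0,1],[0,0,0,0,0,1],[0,0,0,0,0,1],[0,0,0,0,0,1],[0,0,0,0,0,1],[0,0,0,0,0,1],[0,0,0,0,0,1],[0,0,0,0,0,1]]'; python3 -m inch '[[0,0,0.5,0,0,1],[0,0,0.8,0,0,1],[0,0,0.5,0,0,0.26],[0,0,0,0,0,0],[0,0,0,0,0,0],[0,0,0,0,0,0],[0,0,0,0,0,0],[0,0,0,0,0,0],[0,0,0,0,0,0],[0,0,0,0,0,0]]'
python3 - <<'E'
from h import *
todo((.4371,.1443,.0045),np.radians(-9))
c=read_camera("side"); cv2.imwrite("pics/s5.png",cv2.resize(c["color"][80:230,180:350,::-1],None,fx=4,fy=4,interpolation=cv2.INTER_CUBIC))
E
```

```text
clock: 23.1
tool_pos: [0.4336, 0.1443, 0.1155]
ee_rot: [0.131, 0.991, -0.0, -0.001]
contact_force: [-0.2, 0.1, 0.1]
gripper_width: 0.763
grasp_force: 0.0
clock: 23.93
tool_pos: [0.4373, 0.1443, 0.1166]
ee_rot: [0.668, 0.744, 0.0, 0.0]
contact_force: [-0.0, 1.0, -0.0]
gripper_width: 0.76
grasp_force: 0.0
clock: 24.77
tool_pos: [0.4374, 0.1443, 0.0714]
ee_rot: [0.76, 0.649, 0.0, 0.0]
contact_force: [-0.3, 0.1, 0.5]
gripper_width: 0.76
grasp_force: 0.0
tcp [0.4374 0.1443 0.0714] closing yaw deg -9.0 shift units [-0.   -0.02  2.68] q6 0.23
turn units tool z -0.0 world deg 0.0
```

View pics/s5.png

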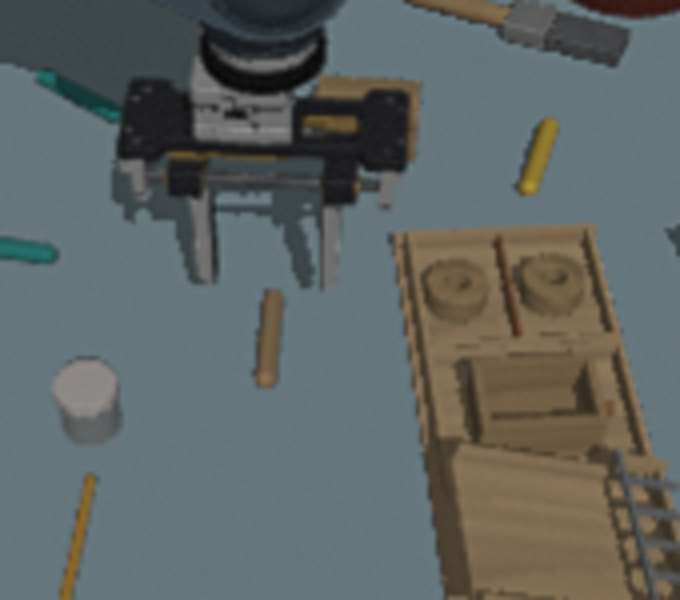

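Both wheels lie flat, one on each side of the divider, at (455,290) and (550,283). The fingers straddle the axle at (268,338). Descending and gripping.

```bash
python3 -m inch '[[0,0,0.6,0,0,0],[0,0,0.8,0,0,0],[0,0,0.7,0,0,0],[0,0,0.4,0,0,0],[0,0,0.18,0,0,0],[0,0,0,0,0,0],[0,0,0,0,0,0],[0,0,0,0,0,0],[0,0,0,0,0,0],[0,0,0,0,0,0]]'; python3 -m inch '[[0,0,0,0,0,0],[0,0,0,0,0,0],[0,0,0,0,0,0],[0,0,0,0,0,0],[0,0,0,0,0,0],[0,0,0,0,0,0],[0,0,0,0,0,0],[0,0,0,0,0,0],[0,0,0,0,0,0],[0,0,0,0,0,0]]' 1 15; python3 -m inch '[[0,0,0,0,0,0],[0,0,0,0,0,0],[0,0,-0.4,0,0,0],[0,0,-0.8,0,0,0],[0,0,-1,0,0,0],[0,0,-1,0,0,0],[0,0,-1,0,0,0],[0,0,-1,0,0,0],[0,0,0,0,0,0],[0,0,0,0,0,0]]'
python3 - <<'E'
from h import *
todo((.592,-.069,.133),np.radians(-1))
c=read_camera("side"); cv2.imwrite("pics/s6.png",cv2.resize(c["color"][60:230,180:350,::-1],None,fx=3.5,fy=3.5,interpolation=cv2.INTER_CUBIC))
E
```

```text
clock: 25.65
tool_pos: [0.4378, 0.1443, 0.0047]
ee_rot: [0.761, 0.649, 0.001, 0.0]
contact_force: [-0.4, 0.4, -0.3]
gripper_width: 0.761
grasp_force: 0.0
clock: 26.48
tool_pos: [0.4371, 0.1443, 0.004]
ee_rot: [0.761, 0.649, 0.0, 0.0]
contact_force: [0.2, -0.5, -0.4]
gripper_width: 0.164
grasp_force: 15.0
clock: 27.32
tool_pos: [0.4383, 0.1444, 0.1359]
ee_rot: [0.761, 0.649, 0.002, 0.001]
contact_force: [-0.7, 0.4, -0.4]
gripper_width: 0.165
grasp_force: 15.0
tcp [0.4383 0.1444 0.1359] closing yaw deg -9.0 shift units [-7.46  7.41  0.14] q6 0.23
turn units tool z -1.17 world deg 8.0
```

View pics/s6.png

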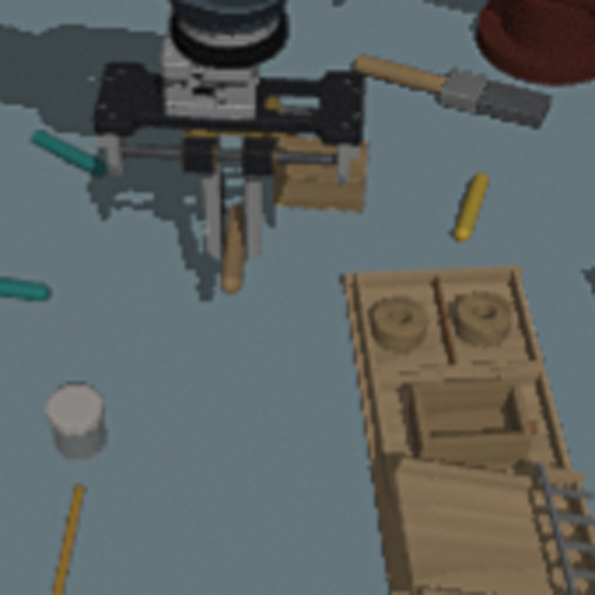

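The axle is held level at (233,250). Carrying it over the chute mouth.

```bash
python3 -m inch '[[-0.5,0.5,0,0,0,0],[-0.95,0.95,0,0,0,0],[-0.95,0.95,0,0,0,0],[-0.95,0.95,0,0,0,0],[-0.95,0.95,0,0,0,0],[-0.95,0.95,0,0,0,0],[-0.95,0.95,0,0,0,0],[-0.95,0.95,0,0,0,0],[-0.31,0.26,0,0,0,-0.5],[0,0,0,0,0,-0.67]]'; python3 -m inch '[[0,0,0.4,0,0,0],[0,0,0.6,0,0,0],[0,0,0.6,0,0,0],[0,0,0.4,0,0,0],[0,0,0,0,0,0],[0,0,0,0,0,0],[0,0,0,0,0,0],[0,0,0,0,0,0],[0,0,0,0,0,0],[0,0,0,0,0,0]]'
python3 - <<'E'
from h import *
todo((.592,-.069,.0535),np.radians(-1))
c=read_camera("side"); cv2.imwrite("pics/s7.png",cv2.resize(c["color"][120:270,240:400,::-1],None,fx=4,fy=4,interpolation=cv2.INTER_CUBIC))
r=R.from_quat(c["attitude"]).inv(); t=observe()["tool_pos"]
p=[t+[0.001,s,.004] for s in(-.046,.046)]+[[.613,-.069+s,.0415+.0084] for s in (-.054,.054)]
print((cv2.projectPoints(np.float64(p),r.as_rotvec(),-r.apply(c["eye"]),c["K"],np.array([c["k1"],0,0,0.]))[0][:,0]*4-[960,480]).round(0).tolist())
E
```

```text
clock: 28.2
tool_pos: [0.5908, -0.0713, 0.1317]
ee_rot: [0.713, 0.701, -0.001, -0.001]
contact_force: [0.2, 0.8, -0.6]
gripper_width: 0.163
grasp_force: 15.0
clock: 29.03
tool_pos: [0.5913, -0.0691, 0.0848]
ee_rot: [0.713, 0.701, 0.0, 0.001]
contact_force: [0.5, 0.5, -0.4]
gripper_width: 0.162
grasp_force: 15.0
tcp [ 0.5913 -0.0691  0.0848] closing yaw deg -1.0 shift units [0.   0.03 1.25] q6 -0.29
turn units tool z 0.0 world deg -0.0
[[326.0, 401.0], [295.0, 276.0], [353.0, 445.0], [317.0, 302.0]]
```

View pics/s7.png

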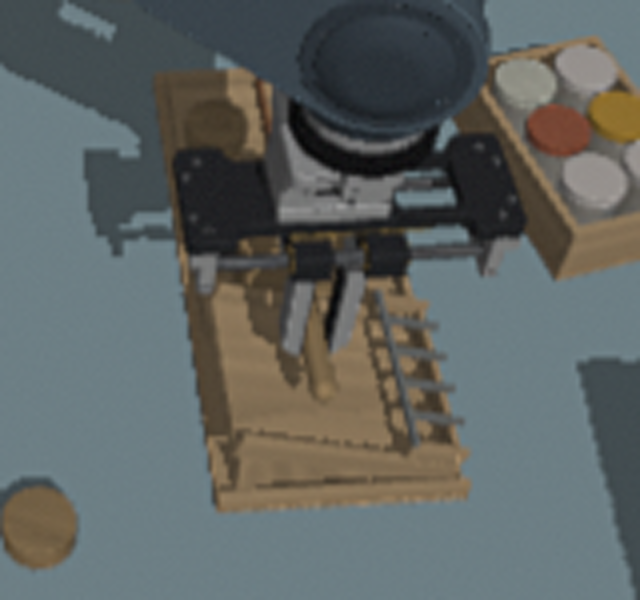

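The near end of the axle shows at (325,395), against (326,401) predicted, and it lies squarely across the chute between the side walls. Lowering until it is just over the ramp, then releasing.

```bash
python3 -m inch '[[0,0.02,0.4,0,0,0],[0,0,0.4,0,0,0],[0,0,0.3,0,0,0],[0,0,0.15,0,0,0],[0,0,0,0,0,0],[0,0,0,0,0,0],[0,0,0,0,0,0],[0,0,0,0,0,0],[0,0,0,0,0,0],[0,0,0,0,0,0]]'; python3 -m inch '[[0,0,0,0,0,0],[0,0,0,0,0,0],[0,0,0,0,0,0],[0,0,-0.4,0,0,0],[0,0,-0.8,0,0,0],[0,0,-1,0,0,0],[0,0,-1,0,0,0],[0,0,-1,0,0,0],[0,0,-1,0,0,0],[0,0,0,0,0,0]]' 0.3; python3 -m inch '[[0.3,0.9,-0.5,0,0,0],[0.3,1,0,0,0,0],[0.3,1,0,0,0,0],[0.3,1,0,0,0,0],[0.3,1,0,0,0,0],[0.3,1,0,0,0,0],[0,0.8,0,0,0,0],[0,0,0,0,0,0],[0,0,0,0,0,0],[0,0,0,0,0,0]]'
python3 - <<'E'
from h import *
todo((.4,-.069,.2))
a=read_camera("side")["color"][60:240,220:400,::-1]; b=read_camera("top")["color"][105:205,180:280+10,::-1]
f=lambda i:cv2.resize(i,(400,int(400*i.shape[0]/i.shape[1])),interpolation=cv2.INTER_CUBIC)
a,b=f(a),f(b); h=max(len(a),len(b)); pad=lambda i:cv2.copyMakeBorder(i,0,h-len(i),0,0,cv2.BORDER_CONSTANT)
cv2.imwrite("pics/f1.png",np.hstack([pad(a),pad(b)]))
E
```

```text
clock: 29.92
tool_pos: [0.5916, -0.0691, 0.0531]
ee_rot: [0.713, 0.701, 0.0, 0.0]
contact_force: [0.8, -0.1, 0.3]
gripper_width: 0.163
grasp_force: 15.0
clock: 30.75
tool_pos: [0.5946, -0.0699, 0.1898]
ee_rot: [0.713, 0.701, 0.003, 0.005]
contact_force: [0.6, -0.2, 1.4]
gripper_width: 0.349
grasp_force: 0.0
clock: 31.58
tool_pos: [0.7587, -0.0269, 0.1946]
ee_rot: [0.713, 0.701, -0.0, -0.001]
contact_force: [-0.1, 0.5, 0.2]
gripper_width: 0.351
grasp_force: 0.0
tcp [ 0.7587 -0.0269  0.1946] closing yaw deg -1.0 shift units [ -1.93 -14.32  -0.2 ] q6 -0.17
```

View pics/f1.png

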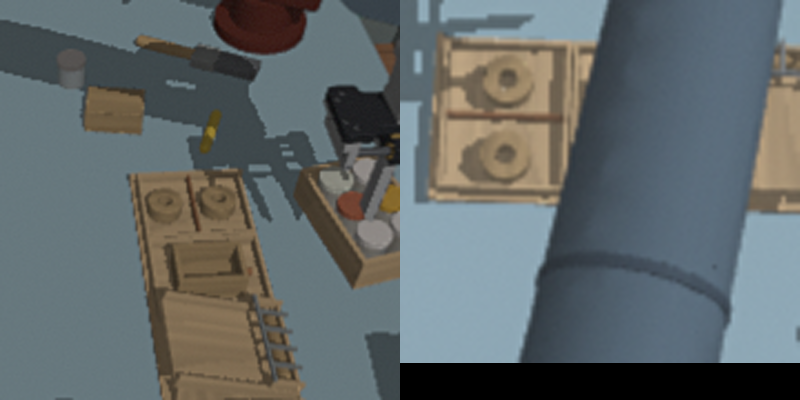

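The wheels and body are in place, but the axle under the bars cannot be seen at this scale. I'll move the arm back out of the way and look close at the chute end.

```bash
python3 -m inch '[[0.8,-0.8,-0.2,0,0,0],[1,-1,0,0,0,0],[1,-1,0,0,0,0],[1,-1,0,0,0,0],[1,-1,0,0,0,0],[1,-1,0,0,0,0],[1,-1,0,0,0,0],[1,-1,0,0,0,0],[1,-1,0,0,0,0],[1,-1,0,0,0,0]]'; python3 -m inch '[[0.8,-0.8,0,0,0,0],[0.4,-0.4,0,0,0,0],[0,0,0,0,0,0],[0,0,0,0,0,0],[0,0,0,0,0,0],[0,0,0,0,0,0],[0,0,0,0,0,0],[0,0,0,0,0,0],[0,0,0,0,0,0],[0,0,0,0,0,0]]'
python3 - <<'E'
from h import *
cs=[read_camera("side"),read_camera("top")]
f=lambda i:cv2.resize(np.ascontiguousarray(i[...,::-1]),(400,int(400*i.shape[0]/i.shape[1])),interpolation=cv2.INTER_CUBIC)
a,b=f(cs[0]["color"][180:250,280:360]),f(cs[1]["color"][105:170,175:310]); h=max(len(a),len(b)); pad=lambda i:cv2.copyMakeBorder(i,0,h-len(i),0,0,cv2.BORDER_CONSTANT)
cv2.imwrite("pics/f2.png",np.hstack([pad(a),pad(b)]))
c=cs[0]; r=R.from_quat(c["attitude"]).inv()
p=[[.67,-.07+s,.025] for s in(-.046,0,.046)]
for c,o,k in((cs[0],(280,180),5),(cs[1],(175,105),400/135)):
    r=R.from_quat(c["attitude"]).inv()
    print(((cv2.projectPoints(np.float64(p),r.as_rotvec(),-r.apply(c["eye"]),c["K"],np.array([c["k1"],0,0,0.]))[0][:,0]-o)*k).round(0).tolist())
E
```

```text
clock: 32.52
tool_pos: [0.5168, 0.2229, 0.2006]
ee_rot: [0.713, 0.701, 0.0, 0.0]
contact_force: [0.5, 0.8, -0.9]
gripper_width: 0.349
grasp_force: 0.0
clock: 33.35
tool_pos: [0.4896, 0.2525, 0.2001]
ee_rot: [0.713, 0.701, -0.0, -0.0]
contact_force: [-0.5, -0.1, -0.4]
gripper_width: 0.348
grasp_force: 0.0
[[345.0, 262.0], [322.0, 185.0], [301.0, 112.0]]
[[353.0, 48.0], [312.0, 48.0], [272.0, 47.0]]
```

View pics/f2.png

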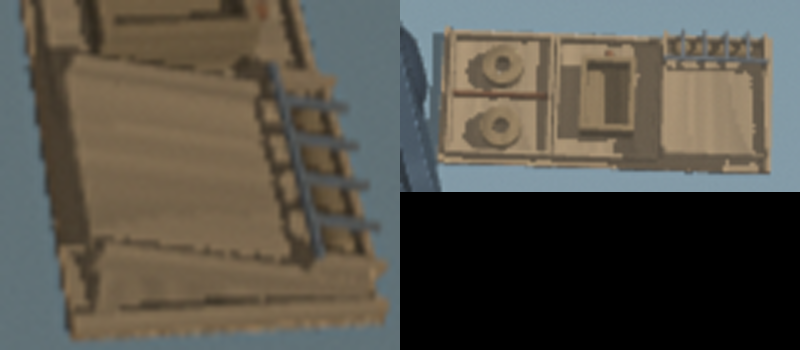

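The axle lies under the bars from about (308,115) to (340,240), parallel to the end stop and where it was predicted. Both wheels lie flat on either side of the divider and the body stands in the plain bay, so I'm handing in.

```bash
python3 -c "
from station import *
print(hand_in())"
```

```text
the job is handed in; nothing more can be done
None
```

The job is handed in at about 33 s of the 104 s allowed: the last pictures show the cart body upright in the plain bay, one holed wheel flat on each side of the divider and the axle against the chute's end stop, and I left the look-alikes alone; `hand_in()` gave no verdict.

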